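# Prime the hand pump until its indicator pin stands out

### The job

Prime the small hand pump on the bench. First push the vent valve's flat handle round with a fingertip until it is shut against its stop a quarter turn on, pointing to the front of the pump; then press the plunger in full strokes, letting it spring right back each time, until the indicator pin stands fully out with its black ring clear above the collar, and leave the plunger up. Only push: do not touch the pin and leave the other things on the bench where they are.

Things in the scene. Friction and masses are not known exactly. Their poses are not given: they have to be found in the camera images.
- pump: The hand pump, fixed to the bench: dark steel foot 84 x 164 x 12 mm (x, y, z) with a grey block 44 x 134 mm on it up to 36 mm high. Origin: centre of the foot's underside, on the bench; z up, -x is the pump's front (it faces the robot, turned by up to 0.9 rad), +y its left. In this frame: the plunger at y = -50 mm (white barrel 42 mm across, its rim 78 mm high), the indicator pin in the middle (steel collar 26 mm across, its rim 50 mm high), the vent valve at y = +50 mm.
- plunger_top (a point): Centre of the top of the plunger's black mushroom head, 34 mm across; 106 mm over the bench when up. Moves with the plunger.
- plunger (a joint): How far the plunger is pressed straight down, in m: 0 up, 0.012 all the way in (stop). A spring brings it back; it takes about 4 N at the start and 6 to 10 N at the end of the stroke. An internal ratchet lifts the pin only on the way down: a full stroke, from fully up to fully in, lifts it by up to 12 mm (10 mm as a rule), a stroke of under 10 mm may lift nothing. Three or four full strokes are needed; further strokes change nothing.
- pin_top (a point): Centre of the top of the indicator pin, a plain steel pin 12 mm across that rises upright out of its collar; 4 mm above the collar's rim (54 mm over the bench) when fully in, about 44 mm above it when fully out. A black ring 3 mm high round the pin, its lower edge 41.5 mm below the pin's top, comes clear of the collar when the pin is fully out. Not to be touched.
- pin (a joint): How far the pin has risen, in m: 0 in, about 0.040 fully out (the ring is clear from 0.0375 on). It stays where it is between strokes.
- valve (a joint): Angle of the vent valve's handle in rad, seen from above anticlockwise: 0 open, the handle points to the pump's +y (left); 1.571 shut (stop), it points to the pump's -x (front). It stays where it is left; turning it takes 0.05 N m.
- valve_axis (a point): On the valve's upright turning axis, at mid height of the handle (53 mm over the bench); fixed to the pump.
- valve_tip (a point): Outer end of the valve's handle, 44 mm from its axis, at mid height. The handle is a flat grey bar 8 mm thick, 16 mm high (44 to 60 mm over the bench), its hub 22 mm across.
- beaker: Bystander: glass beaker, 50 mm across, 69 mm high, loose, behind the pump. Origin: centre of its underside.
- marker: Bystander: marker pen, 134 mm long, 12 mm thick, lying loose behind the valve. Origin: centre of its underside.
- petri: Bystander: two stacked petri dishes, 82 mm across, 22 mm high, loose, left of the pump. Origin: centre of the underside.
- timer: Bystander: bench timer, 47 x 68 x 66 mm, loose, on the front part of the bench to the right of the pump. Origin: centre of its underside.
- amber: Bystander: brown glass bottle, 58 mm across, 115 mm high, loose, on the front part of the bench to the right of the pump. Origin: centre of its underside.

How it is judged:
On the way, in this order (a step that is already met when the one before it is completed fails the run):
1. the vent valve is shut (value of joint valve above 1.35 rad), for 0.2 s.
2. the indicator pin has been pumped fully out (value of joint pin above 0.0375 m), for 0.2 s.
At the end, for the whole second after the job is handed in: The valve is shut (over 1.35 of 1.571 rad), the pin stands out by more than 37.5 of its about 40 mm (black ring clear of the collar) and at rest, and the plunger is back up (within 2 mm) (value of joint valve above 1.35 rad and value of joint pin above 0.0375 m and value of joint plunger below 0.002 m and velocity of joint pin below 0.005 m/s); the robot touches nothing.
It fails at once if the plunger is pressed by more than 5 mm while the vent valve is not shut (value of joint plunger above 0.005 m and value of joint valve below 1.3 rad).
It fails at once if the robot touches the indicator pin (contact force between any of the fingers, the arm and pin above 0.3 N).
It fails at once if a bystander is moved by more than 20 mm, lifted or tipped over (distance of any of beaker, marker, petri, timer, amber from where it was at the start of the episode above 0.02 m or angle between any of beaker, amber's own z axis and vertical above 0.5 rad).
It also fails if it takes over 58 s, if anything falls off the work surface, if the arm or the gripper's body presses on something with over 40 N, if the wrist force passes 120 N, or if a joint passes its speed limit or range.

### The arm

A 6-joint arm with a two-finger parallel gripper is mounted at the origin on a cart in front of the work surface, level with it; the furniture and walls round the work are solid. World frame = base frame: x ahead of the robot, y to its left, z up, the work surface at z = 0. Lengths are in m, angles in rad, forces in N, time in s.
With the tool pointing down it reaches from about 0.425 to 0.95 m from the base axis. Payload 3.5 kg.
Tool frame: the origin (TCP) lies at the very end of the fingers, on their centre line; the grasp point (between the pads) lies 19 mm behind it (ctrl.hold_point_z is the distance from the TCP to the grasp point, in m); z points along the fingers, y is the line along which they close (so a half turn about z gives the same grasp; the last joint's range is limited). The gripper opens to 85 mm and grips with 20 to 120 N. Pads are 22 mm wide; open, the fingers measure 114 mm over their backs; the gripper's body (76 mm by 85 mm) begins 54 mm behind the grasp point. The pads swing forward as they close: fully open they stand 13 mm farther back than shut.
Start: joints at [1.09, 0.286, 1.577, -0, 1.279, -0.15], TCP at [0.219, 0.638, 0.231] pointing down, gripper open.
Joint ranges: [-2.77, 2.77], [-0.9, 2.22], [0.21, 2.48], [-1.53, 4.67], [0.24, 2.81], [-2.84, 2.84]. Speed limits (rad/s): [2.79, 2.79, 3.14, 3.14, 3.14, 3.14].

### API

Orientations are given as a 3x3 rotation matrix whose columns are the frame's x, y, z axes.
In Python, from workcell import ctrl gives the robot as it stands.
- The arm moves only by the shell command python3 -m pendant 'ROWS' [FORCE]. ROWS is JSON, a list of rows, each a list of 3 entries, a list of its own where there are three numbers: the opening, from 0 (shut) to 1 (fully open), then the shift along the tool's x, y, z scaled (see below), then the turn, a rotation vector about the tool's x, y, z scaled (see below). In form: [[jaw, [dx, dy, dz], [ax, ay, az]], ...]. A call has exactly 5 rows; each row shifts and turns the commanded pose from where the row before left it, along the tool's axes as they then stand; what a row does not reach is not made up. The controller multiplies each number of a shift by 0.02 m and each number of a turn by 90 degrees. A row lasts 1/12 s, in which the tool goes at most 41.7 mm and 7.16 degrees, less where a joint would pass 70% of its speed; a pose out of reach is approached as far as the arm can. A call with a number of a shift or a turn outside -1 to 1 is refused whole. A call with a gripper value outside its range is refused whole. The fingers move at their own pace and stop on an object; FORCE is the grip in N (left out, the last holds). Time passes only in rows, so rows that do not move let the fingers close, or fill a call up. It gives the time, the measured TCP pose, the force, the opening and the grip force at its end, in the units of the state.
- ctrl.get_obs(): the state, without advancing time (a new reading comes with each control period).
- ctrl.read_camera(name): name is "scene" or "top" or "wrist"; returns (picture, depth): 420x560x3 uint8, red, green, blue; 420x560 float32, m along the optical axis (not along the pixel's ray), 0 where there is no reading.
- ctrl.camera_info(name): a dict with "camera_matrix" (3x3 intrinsics, pixels), "cam_to_world" (4x4, takes a point from camera to world coordinates). Camera axes: x right, y up, looking along -z (the intrinsics and any distortion apply to the point x, -y, -z); pixel columns grow to the right and rows downward; lengths in m; the calibration is good to about 2 mm. A picture is of the moment at which its call begins: read the wrist's pose just before it. camera_info takes no time and is no camera call; for the wrist camera it gives the pose at the moment of the call.
- ctrl.close_job(): hands the job in; it is judged then, once.
The state is a dict: "time_s": time; "joints": joint angles; "dq": joint speeds; "tau": joint torques, N m; "eef_pos": TCP position; "tcp_rot": TCP orientation; "contact_force": force on the tool from outside, world axes, zero at the start; "torque": the same for the moment, N m; "opening": opening from 0.0 (shut) to 1.0 (fully open); "gripper_force": force on a finger pad.
Only numpy, scipy, OpenCV 4.12 (cv2) and the standard library are available. Lean on these libraries where they do the work, as an engineer would, in place of code of your own. Each camera call takes 0.05 s, during which the arm holds its last target. There are 200 camera calls.

## Working session

There is one attempt and no reset: what is moved stays moved. The work goes in short steps, Python scripts to look and compute and a shell command to move; the robot and the scene stay as the last step left them, time stands still between calls to the robot, and variables do not carry over. Pictures are saved under pics/ and viewed, at most 10 in all, crops included, and the job is handed in when it is done.

```bash
mkdir -p pics; ls; python3 - <<'E'
from workcell import ctrl
import cv2,numpy as np
o=ctrl.get_obs();print(o['time_s'],o['eef_pos'],np.round(o['tcp_rot'],3).tolist())
for n in ['scene','top']:
    p,d=ctrl.read_camera(n);np.savez(f'/tmp/{n}.npz',p=p,d=d);cv2.imwrite(f'pics/{n}0.png',p[:,:,::-1])
    i=ctrl.camera_info(n);print(n,np.round(i['camera_matrix'],1).tolist(),np.round(i['cam_to_world'],3).tolist(),(d>0).mean())
E
```

```text
pics
0.0 [0.21889396 0.63783708 0.22994332] [[-0.946, 0.325, -0.001], [0.325, 0.946, -0.002], [0.0, -0.002, -1.0]]
scene [[385.2, 0.0, 284.3], [0.0, 385.2, 211.6], [0.0, 0.0, 1.0]] [[0.782, 0.394, -0.483, 0.084], [-0.624, 0.495, -0.605, -0.368], [0.001, 0.774, 0.633, 0.685], [0.0, 0.0, 0.0, 1.0]] 0.9959736394557823
top [[474.0, 0.0, 285.3], [0.0, 474.0, 209.5], [0.0, 0.0, 1.0]] [[0.021, 0.986, -0.167, 0.32], [-1.0, 0.02, -0.011, 0.193], [-0.007, 0.167, 0.986, 1.185], [0.0, 0.0, 0.0, 1.0]] 0.9959523809523809
```

View pics/top0.png

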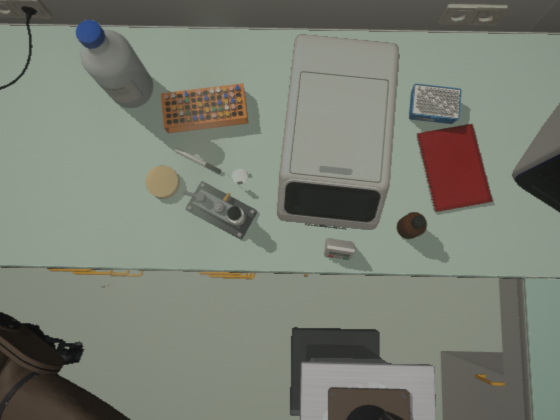

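View pics/scene0.png

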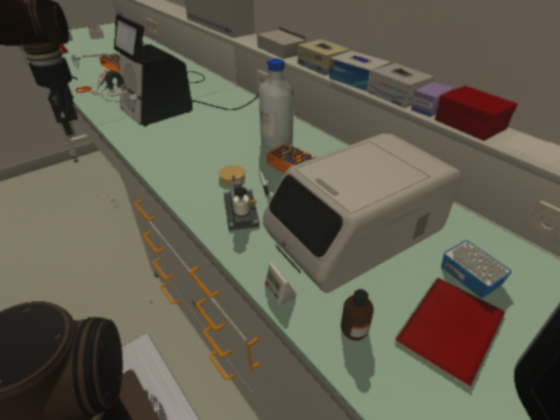

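The top view shows the pump's foot around (222,210), with the black plunger head at (235,214). The petri dishes are at (163,182), the marker at (200,160), the beaker at (240,177), and the oven is to the right from column 280. I'll enlarge it and locate the foot and head.

```bash
cat > h.py <<'E'
import numpy as np, cv2
from workcell import ctrl
def ray(i,u,v):
    K=i['camera_matrix'];T=np.array(i['cam_to_world'])
    d=T[:3,:3]@np.array([(u-K[0][2])/K[0][0],-(v-K[1][2])/K[1][1],-1]);return T[:3,3],d
def onz(i,u,v,z):
    c,d=ray(i,u,v);return c+d*(z-c[2])/d[2]
def cloud(i,d):
    K=i['camera_matrix'];T=np.array(i['cam_to_world']);v,u=np.mgrid[:d.shape[0],:d.shape[1]]
    P=np.stack([(u-K[0][2])/K[0][0]*d,-(v-K[1][2])/K[1][1]*d,-d],-1);return P@T[:3,:3].T+T[:3,3]
E
python3 - <<'E'
from h import *
z=np.load('/tmp/top.npz');p,d=z['p'],z['d'];i=ctrl.camera_info('top')
cv2.imwrite('pics/c1.png',cv2.resize(p[140:250,140:290,::-1],None,fx=5,fy=5,interpolation=cv2.INTER_CUBIC))
C=cloud(i,d);roi=np.zeros(d.shape,bool);roi[175:245,175:265]=1
m=roi&(C[...,2]>.006)&(C[...,0]<.39)  # refine later
dark=roi&(p.sum(2)<330)
n,l,s,c=cv2.connectedComponentsWithStats((m).astype(np.uint8))
for k in range(1,n):
    if s[k,4]>50: print(s[k],c[k],C[l==k].mean(0).round(3),C[l==k].max(0).round(3))
for (u,v) in [(163,182),(200,160),(240,177),(222,210),(235,214),(340,248),(411,225),(285,220)]: print(u,v,C[v,u].round(3))
E
```

```text
163 182 [0.582 0.517 0.018]
200 160 [0.642 0.427 0.014]
240 177 [0.603 0.324 0.002]
222 210 [0.509 0.36  0.047]
235 214 [0.49  0.321 0.105]
340 248 [0.42  0.074 0.063]
411 225 [ 0.475 -0.087  0.092]
285 220 [0.482 0.206 0.085]
```

View pics/c1.png

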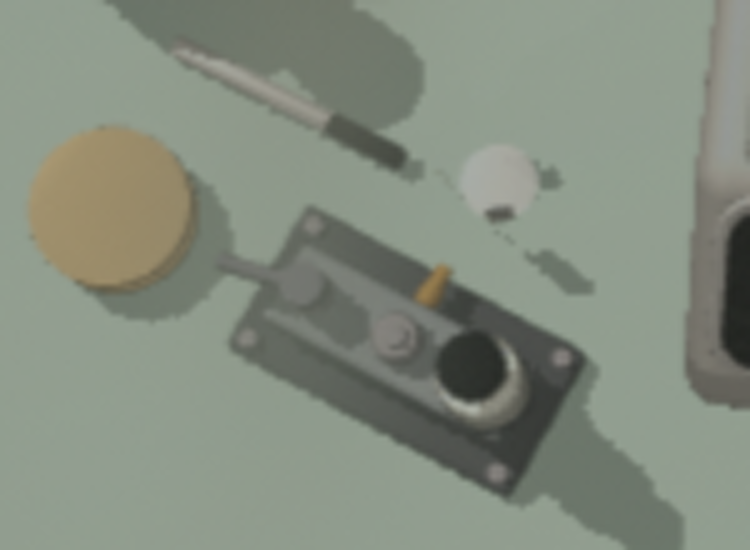

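The crop shows the plunger head at (472,367), the pin at (397,335), the valve hub at (302,285) and the handle tip at (222,263). The foot corners are at (310,207), (585,357), (510,497) and (230,345).

```bash
python3 - <<'E'
from h import *
i=ctrl.camera_info('top')
f=lambda u,v,z: onz(i,140+(u-2)/5,140+(v-2)/5,z)[:2]
for n,a in dict(head=(472,367,.106),pin=(398,334,.054),hub=(302,284,.060),tip=(220,263,.058),c1=(310,207,.012),c2=(585,357,.012),c3=(510,497,.012),c4=(230,345,.012)).items(): print(n,f(*a).round(4))
z=np.load('/tmp/top.npz');p=z['p'].astype(int);C=cloud(i,z['d'])
roi=np.zeros(p.shape[:2],bool);roi[205:222,222:246]=1
m=roi&(p.sum(2)<130);print('head mask',m.sum(),C[m].mean(0),np.argwhere(m).mean(0)); v,u=np.argwhere(m&(C[...,2]>.09)).mean(0);print(onz(i,u,v,.106))
cs=np.array([f(*a,.012) for a in [(310,207),(585,357),(510,497),(230,345)]]);o=cs.mean(0)
ax=(cs[0]-cs[1])+(cs[3]-cs[2]);yaw=np.arctan2(ax[1],ax[0])-np.pi/2;print('foot',o,yaw,np.linalg.norm(ax)/2)
c,s=np.cos(yaw),np.sin(yaw);R=np.array([[c,-s],[s,c]])
for n,q in dict(plunger=(0,-.05),pin=(0,0),valve=(0,.05),tip=(0,.094),tipshut=(-.044,.05)).items(): print(n,o+R@q)
E
```

```text
head [0.4923 0.3234]
pin [0.5161 0.3663]
hub [0.5388 0.413 ]
tip [0.5488 0.4539]
c1 [0.588  0.4204]
c2 [0.5136 0.2782]
c3 [0.4423 0.3133]
c4 [0.5161 0.4571]
head mask 2 [0.48925207 0.31187533 0.10484038] [214.5 239. ]
[0.48907108 0.31174801 0.106     ]
foot [0.51500386 0.36722787] -0.47829693192592626 0.16105810129661624
plunger [0.49199047 0.32283886]
pin [0.51500386 0.36722787]
valve [0.53801726 0.41161687]
tip [0.55826905 0.4506792 ]
tipshut [0.49895493 0.43186866]
```

```bash
R='x'; 
python3 -m pendant '[[0,[-1,-0.19,0.25],[0,0,0]],[0,[-1,-0.19,0.25],[0,0,0]],[0,[-1,-0.19,0.25],[0,0,0]],[0,[-1,-0.19,0.25],[0,0,0]],[0,[-1,-0.19,0.25],[0,0,0]]]' 20
python3 -m pendant '[[0,[-1,-0.19,0.25],[0,0,0]],[0,[-1,-0.19,0.25],[0,0,0]],[0,[-1,-0.19,0.25],[0,0,0]],[0,[-1,-0.19,0.25],[0,0,0]],[0,[-1,-0.19,0.25],[0,0,0]]]'
python3 -m pendant '[[0,[-1,-0.19,0.25],[0,0,0]],[0,[-1,-0.19,0.25],[0,0,0]],[0,[-1,-0.19,0.25],[0,0,0]],[0,[-1,-0.19,0.25],[0,0,0]],[0,[-1,-0.19,0.25],[0,0,0]]]'
python3 -m pendant '[[0,[-1,-0.19,0.25],[0,0,0]],[0,[-1,-0.19,0.25],[0,0,0]],[0,[-1,-0.19,0.25],[0,0,0]],[0,[-1,-0.19,0.25],[0,0,0]],[0,[-1,-0.19,0.25],[0,0,0]]]'
python3 - <<'E'
from h import *
o=ctrl.get_obs();i=ctrl.camera_info('wrist');p,d=ctrl.read_camera('wrist');np.savez('/tmp/w1.npz',p=p,d=d,K=i['camera_matrix'],T=i['cam_to_world'])
cv2.imwrite('pics/w1.png',p[:,:,::-1]);print(o['time_s'],o['eef_pos'],np.round(o['tcp_rot'],3).tolist(),o['contact_force'])
E
```

```text
time_s: 0.52
eef_pos: [0.308, 0.5871, 0.2053]
tcp_rot: [[-0.946, 0.325, -0.001], [0.325, 0.946, -0.001], [0.0, -0.001, -1.0]]
contact_force: [0.6, 0.0, -0.5]
opening: 0.304
gripper_force: 0.0
time_s: 0.93
eef_pos: [0.3965, 0.5366, 0.1804]
tcp_rot: [[-0.946, 0.325, -0.001], [0.325, 0.946, -0.001], [0.001, -0.001, -1.0]]
contact_force: [0.6, 0.1, 0.0]
opening: 0.002
gripper_force: 0.0
time_s: 1.35
eef_pos: [0.4849, 0.4862, 0.1553]
tcp_rot: [[-0.946, 0.325, -0.001], [0.325, 0.946, -0.001], [0.001, -0.001, -1.0]]
contact_force: [0.2, 0.4, 0.4]
opening: 0.001
gripper_force: 0.0
time_s: 1.77
eef_pos: [0.5734, 0.4358, 0.1303]
tcp_rot: [[-0.946, 0.325, -0.001], [0.325, 0.946, -0.001], [0.001, -0.001, -1.0]]
contact_force: [-0.2, 0.9, 0.1]
opening: -0.002
gripper_force: 0.0
1.7667 [0.57337575 0.43577684 0.13029891] [[-0.946, 0.325, -0.001], [0.325, 0.946, -0.001], [0.001, -0.001, -1.0]] [-0.21642889  0.91690658  0.10894966]
```

View pics/w1.png

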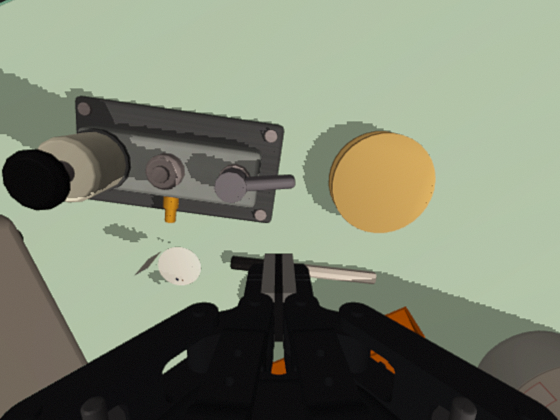

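The wrist view shows the closed fingertips at (280,258), just behind the handle. The hub is at (231,184), the handle tip at (293,182), the pin at (163,170) and the head at (37,180).

```bash
python3 - <<'E'
from h import *
z=np.load('/tmp/w1.npz');i=dict(camera_matrix=z['K'],cam_to_world=z['T']);C=cloud(i,z['d'])
for n,(u,v,h) in dict(hub=(231,184,.062),tip=(294,182,.058),pin=(163,170,.054),head=(37,179,.106),c=(283,126,.012),c2=(270,222,.012),c3=(77,98,.012),petri=(382,182,.022),mk1=(232,263,.01),mk2=(375,279,.01)).items(): print(n,onz(i,u,v,h).round(4),C[v,u].round(4))
for u,v in [(280,258),(266,258),(293,258),(280,250)]: print(u,v,C[v,u].round(4))
E
```

```text
hub [0.5377 0.4138 0.062 ] [0.5378 0.4137 0.0616]
tip [0.5511 0.454  0.058 ] [0.5504 0.4541 0.0609]
pin [0.5149 0.3716 0.054 ] [0.5148 0.3718 0.0547]
head [0.494  0.3277 0.106 ] [0.494  0.3284 0.1069]
c [0.5166 0.4584 0.012 ] [ 5.174e-01  4.583e-01 -1.000e-04]
c2 [0.5889 0.4222 0.012 ] [5.929e-01 4.205e-01 3.000e-04]
c3 [0.4457 0.3161 0.012 ] [0.4457 0.3158 0.0115]
petri [0.5824 0.519  0.022 ] [0.5823 0.519  0.0223]
mk1 [0.6157 0.3763 0.01  ] [0.6149 0.3769 0.0118]
mk2 [0.6734 0.4946 0.01  ] [0.6726 0.4944 0.0112]
280 258 [0.5628 0.4396 0.1404]
266 258 [0.5609 0.4335 0.1399]
293 258 [0.5644 0.4452 0.1409]
280 250 [6.218e-01 4.201e-01 6.000e-04]
```

```bash

python3 -m pendant '[[0,[0,0,0.82],[0,0,0]],[0,[0,0,0.82],[0,0,0]],[0,[0,0,0.82],[0,0,0]],[0,[0,0,0.82],[0,0,0]],[0,[0,0,0.82],[0,0,0]]]'
python3 -m pendant '[[0,[0,0,0],[0,0,0]],[0,[0.29,-0.07,0],[0,0,0]],[0,[0.29,-0.07,0],[0,0,0]],[0,[0.3,0.1,0],[0,0,0]],[0,[0.3,0.1,0],[0,0,0]]]'
python3 -m pendant '[[0,[0.35,-0.05,0],[0,0,0]],[0,[0.35,-0.05,0],[0,0,0]],[0,[0.24,-0.16,0],[0,0,0]],[0,[0.24,-0.16,0],[0,0,0]],[0,[0,0,0],[0,0,0]]]'
python3 -m pendant '[[0,[0.12,-0.2,0],[0,0,0]],[0,[0.12,-0.2,0],[0,0,0]],[0,[0.12,-0.2,0],[0,0,0]],[0,[0,0,0],[0,0,0]],[0,[0,0,0],[0,0,0]]]'
python3 - <<'E'
from h import *
i=ctrl.camera_info('wrist');p,d=ctrl.read_camera('wrist')
t,_=ctrl.read_camera('top')
cv2.imwrite('pics/w2.png',np.hstack([cv2.resize(p,(400,300)),cv2.resize(t[150:240,160:280],(400,300))])[:,:,::-1])
E
```

```text
time_s: 2.23
eef_pos: [0.5725, 0.4365, 0.0475]
tcp_rot: [[-0.946, 0.325, -0.001], [0.325, 0.946, -0.0], [0.001, -0.001, -1.0]]
contact_force: [0.3, 0.3, -1.4]
opening: 0.0
gripper_force: 0.0
time_s: 2.65
eef_pos: [0.5517, 0.4459, 0.0512]
tcp_rot: [[-0.946, 0.325, 0.004], [0.325, 0.946, 0.001], [-0.003, 0.002, -1.0]]
contact_force: [1.9, -1.7, 0.0]
opening: 0.002
gripper_force: 1.0
time_s: 3.07
eef_pos: [0.5243, 0.4455, 0.0497]
tcp_rot: [[-0.946, 0.325, -0.001], [0.325, 0.946, 0.001], [0.001, 0.0, -1.0]]
contact_force: [-0.1, 1.3, 1.6]
opening: 0.003
gripper_force: 0.9
time_s: 3.48
eef_pos: [0.5191, 0.4408, 0.0524]
tcp_rot: [[-0.945, 0.327, 0.012], [0.327, 0.945, 0.013], [-0.007, 0.017, -1.0]]
contact_force: [7.9, 11.8, -0.5]
opening: 0.001
gripper_force: 6.6
```

View pics/w2.png

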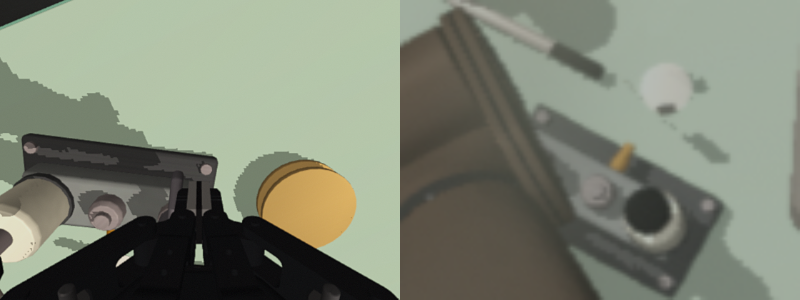

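The 14 N reaction along pump +y means the handle is on its stop. I'll back off, rise and check.

```bash

python3 -m pendant '[[0,[0,0.4,0],[0,0,0]],[0,[0,0.4,-0.5],[0,0,0]],[0,[0,0,-1],[0,0,0]],[0,[0,0,-1],[0,0,0]],[0,[0,0,-1],[0,0,0]]]'
python3 -m pendant '[[0,[1,0,-1],[0,0,0]],[0,[0,-1,-1],[0,0,0]],[0,[-1,-1,0],[0,0,0]],[0,[-1,-1,0],[0,0,0]],[0,[0,0,0],[0,0,0]]]'
python3 - <<'E'
from h import *
i=ctrl.camera_info('wrist');p,d=ctrl.read_camera('wrist');np.savez('/tmp/w3.npz',p=p,d=d,K=i['camera_matrix'],T=i['cam_to_world'])
cv2.imwrite('pics/w3.png',p[:,:,::-1])
E
```

```text
time_s: 4.0
eef_pos: [0.5189, 0.4505, 0.1189]
tcp_rot: [[-0.946, 0.325, -0.004], [0.325, 0.946, -0.003], [0.003, -0.004, -1.0]]
contact_force: [0.9, -0.4, -0.4]
opening: -0.001
gripper_force: 0.0
time_s: 4.42
eef_pos: [0.5206, 0.3842, 0.1595]
tcp_rot: [[-0.945, 0.328, -0.001], [0.328, 0.945, -0.003], [0.0, -0.003, -1.0]]
contact_force: [0.5, 0.2, 0.8]
opening: -0.002
gripper_force: 0.0
```

View pics/w3.png

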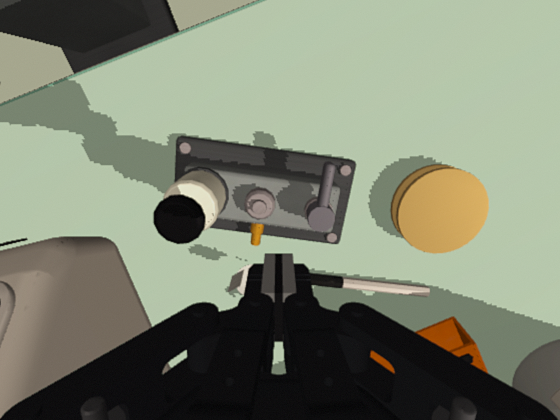

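The handle runs from the hub (320,214) to (329,165), square to the foot, so it is shut. The plunger head is at (180,219).

```bash
python3 - <<'E'
from h import *
z=np.load('/tmp/w3.npz');i=dict(camera_matrix=z['K'],cam_to_world=z['T']);C=cloud(i,z['d'])
for n,(u,v,h) in dict(hub=(320,216,.060),tip=(329,165,.06),pin=(260,201,.054),head=(180,219,.106)).items(): print(n,onz(i,u,v,h).round(4),C[v,u].round(4))
o=ctrl.get_obs();D=np.array([.493,.326,.112])-o['eef_pos'];print(o['eef_pos'],D@o['tcp_rot']/.02)
h=onz(i,180,219,.106);D=h-o['eef_pos'];print(D@o['tcp_rot']/.02)
E
```

```text
hub [0.5378 0.4123 0.06  ] [0.5373 0.4122 0.0615]
tip [0.501  0.4305 0.06  ] [0.5009 0.4304 0.0606]
pin [0.5122 0.3706 0.054 ] [0.5124 0.3705 0.0534]
head [0.4931 0.3258 0.106 ] [0.493  0.3259 0.1062]
[0.5197466  0.38575658 0.15909623] [ 0.27999512 -3.25543982  2.36313879]
[ 0.27427367 -3.26163221  2.66314451]
```

```bash

python3 -m pendant '[[0,[0.07,-0.82,0],[0,0,0]],[0,[0.07,-0.82,0],[0,0,0]],[0,[0.07,-0.81,0.3],[0,0,0]],[0,[0.07,-0.81,0.9],[0,0,0]],[0,[0,0,1],[0,0,0]]]'
python3 -m pendant '[[0,[0,0,0.4],[0,0,0]],[0,[0,0,0.4],[0,0,0]],[0,[0,0,0.4],[0,0,0]],[0,[0,0,0],[0,0,0]],[0,[0,0,0],[0,0,0]]]'
python3 -c "
from h import *
print(ctrl.get_obs()['contact_force'],ctrl.get_obs()['eef_pos'])"
```

```text
time_s: 4.88
eef_pos: [0.492, 0.3271, 0.1155]
tcp_rot: [[-0.946, 0.325, -0.001], [0.325, 0.946, -0.001], [0.001, -0.001, -1.0]]
contact_force: [-0.4, 1.2, -1.6]
opening: 0.001
gripper_force: 0.0
time_s: 5.3
eef_pos: [0.4935, 0.329, 0.0941]
tcp_rot: [[-0.946, 0.324, -0.001], [0.324, 0.946, -0.001], [0.001, -0.001, -1.0]]
contact_force: [-4.4, -2.8, 10.8]
opening: 0.002
gripper_force: 5.1
[-4.4392597  -2.8185715  10.75471394] [0.4935234  0.32895482 0.09406864]
```

```bash

python3 -m pendant '[[0,[0,0,0.15],[0,0,0]],[0,[0,0,0.1],[0,0,0]],[0,[0,0,0],[0,0,0]],[0,[0,0,0],[0,0,0]],[0,[0,0,0],[0,0,0]]]'
python3 -m pendant '[[0,[0,0,-0.4],[0,0,0]],[0,[0,0,-0.4],[0,0,0]],[0,[0,0,-0.4],[0,0,0]],[0,[0,0,-0.4],[0,0,0]],[0,[0,0,0],[0,0,0]]]'
```

```text
time_s: 5.72
eef_pos: [0.4936, 0.3291, 0.0937]
tcp_rot: [[-0.946, 0.323, -0.002], [0.323, 0.946, -0.002], [0.002, -0.003, -1.0]]
contact_force: [-13.4, -8.0, 31.1]
opening: 0.003
gripper_force: 15.0
time_s: 6.13
eef_pos: [0.4943, 0.3291, 0.1201]
tcp_rot: [[-0.946, 0.325, 0.003], [0.325, 0.946, 0.001], [-0.002, 0.002, -1.0]]
contact_force: [-0.4, 0.2, 0.6]
opening: -0.0
gripper_force: 0.0
```

Stop reached at z=0.094. Three more full strokes.

```bash

python3 -m pendant '[[0,[0,0,0.5],[0,0,0]],[0,[0,0,0.5],[0,0,0]],[0,[0,0,0.45],[0,0,0]],[0,[0,0,0],[0,0,0]],[0,[0,0,0],[0,0,0]]]' | sed -n '2p;4p'
python3 -m pendant '[[0,[0,0,-0.5],[0,0,0]],[0,[0,0,-0.5],[0,0,0]],[0,[0,0,-0.45],[0,0,0]],[0,[0,0,0],[0,0,0]],[0,[0,0,0],[0,0,0]]]' | sed -n '2p;4p'
python3 -m pendant '[[0,[0,0,0.5],[0,0,0]],[0,[0,0,0.5],[0,0,0]],[0,[0,0,0.45],[0,0,0]],[0,[0,0,0],[0,0,0]],[0,[0,0,0],[0,0,0]]]' | sed -n '2p;4p'
python3 -m pendant '[[0,[0,0,-0.5],[0,0,0]],[0,[0,0,-0.5],[0,0,0]],[0,[0,0,-0.45],[0,0,0]],[0,[0,0,0],[0,0,0]],[0,[0,0,0],[0,0,0]]]' | sed -n '2p;4p'
python3 -m pendant '[[0,[0,0,0.5],[0,0,0]],[0,[0,0,0.5],[0,0,0]],[0,[0,0,0.45],[0,0,0]],[0,[0,0,0],[0,0,0]],[0,[0,0,0],[0,0,0]]]' | sed -n '2p;4p'
python3 -m pendant '[[0,[0,0,-0.5],[0,0,0]],[0,[0,0,-0.5],[0,0,0]],[0,[0,0,-0.45],[0,0,0]],[0,[0,0,0],[0,0,0]],[0,[0,0,0],[0,0,0]]]' | sed -n '2p;4p'
python3 - <<'E'
from h import *
i=ctrl.camera_info('wrist');p,d=ctrl.read_camera('wrist');s,_=ctrl.read_camera('scene')
cv2.imwrite('pics/w4.png',np.hstack([cv2.resize(p,(400,300)),cv2.resize(s[160:235,200:300],(400,300),interpolation=2)])[:,:,::-1])
C=cloud(i,d);m=np.hypot(C[...,0]-.514,C[...,1]-.370)<.012;print('pin z',np.percentile(C[m][:,2],[50,90,97]),m.sum())
E
```

```text
eef_pos: [0.4946, 0.329, 0.0938]
contact_force: [-7.9, -3.5, 25.0]
eef_pos: [0.4927, 0.3278, 0.1173]
contact_force: [1.0, 0.3, -0.4]
eef_pos: [0.4939, 0.3285, 0.0938]
contact_force: [-8.9, -4.9, 25.1]
eef_pos: [0.4927, 0.3279, 0.1173]
contact_force: [0.3, -0.4, -0.0]
eef_pos: [0.494, 0.3285, 0.0938]
contact_force: [-9.2, -5.0, 26.3]
eef_pos: [0.4927, 0.3279, 0.1173]
contact_force: [-0.8, 0.0, -0.4]
pin z [0.08393741 0.19337809 0.19477208] 2265
```

View pics/w4.png

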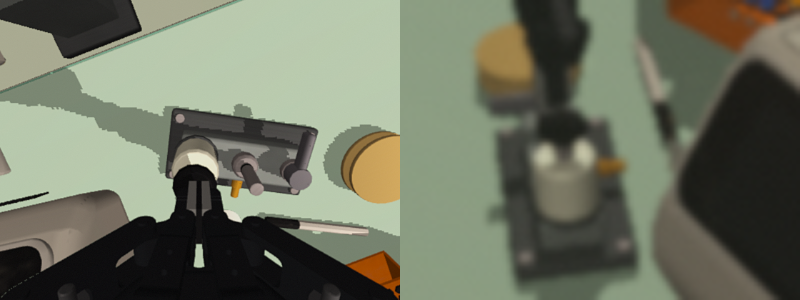

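The wrist view shows the pin raised, its top at (257,187), with no ring visible yet. Its height reads about 84 mm, so the pin is out by about 30 mm. One more stroke, then rise and measure.

```bash

python3 -m pendant '[[0,[0,0,0.5],[0,0,0]],[0,[0,0,0.5],[0,0,0]],[0,[0,0,0.45],[0,0,0]],[0,[0,0,0],[0,0,0]],[0,[0,0,0],[0,0,0]]]' | sed -n '2p;4p'
python3 -m pendant '[[0,[0,0,-0.5],[0,0,0]],[0,[0,0,-0.5],[0,0,0]],[0,[0,0,-0.45],[0,0,0]],[0,[0,0,0],[0,0,0]],[0,[0,0,0],[0,0,0]]]' | sed -n '2p;4p'
python3 -m pendant '[[0,[0,0,-0.5],[0,0,0]],[0,[0,0,-1],[0,0,0]],[0,[0,0,-1],[0,0,0]],[0,[0,0,-0.5],[0,0,0]],[0,[0,0,0],[0,0,0]]]' | sed -n '2p;4p'
python3 - <<'E'
from h import *
i=ctrl.camera_info('wrist');p,d=ctrl.read_camera('wrist')
C=cloud(i,d);m=(np.hypot(C[...,0]-.5135,C[...,1]-.370)<.015)&(C[...,2]<.12);print('pin z',np.percentile(C[m][:,2],[50,90,97,100]),m.sum())
v,u=np.argwhere(m&(C[...,2]>.07)).mean(0).astype(int);print(u,v)
v0,u0=max(v-50,0),max(u-60,0)
cv2.imwrite('pics/w5.png',cv2.resize(p[v0:v0+105,u0:u0+140],(700,525),interpolation=2)[:,:,::-1])
m=(np.hypot(C[...,0]-.493,C[...,1]-.326)<.012)&(C[...,2]<.12);print('head z',np.median(C[m][:,2]),m.sum())
E
```

```text
eef_pos: [0.494, 0.3285, 0.0937]
contact_force: [-8.5, -4.4, 24.2]
eef_pos: [0.4929, 0.3279, 0.1175]
contact_force: [-0.0, 0.5, -0.3]
eef_pos: [0.4947, 0.3288, 0.1812]
contact_force: [-0.6, -0.8, 1.0]
pin z [0.05016288 0.09446996 0.09515989 0.09643519] 1122
334 217
head z 0.10624075979999432 926
```

View pics/w5.png

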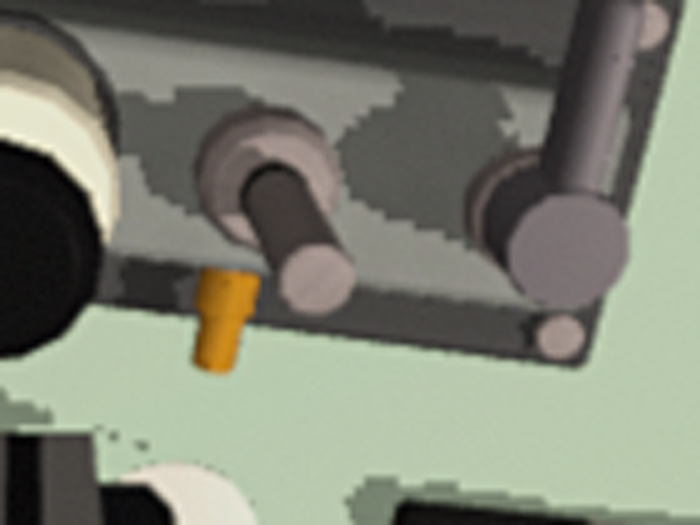

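The pin top reads 94.5 mm, so it is out by about 40 mm, and the black ring is visible at its base (270,175). The plunger head is back up at 106 mm and the handle is still shut.

```bash
python3 -c "
from workcell import ctrl
print(ctrl.close_job(),ctrl.get_obs()['time_s'])"
```

```text
the job is handed in; nothing more can be done
the job is handed in; nothing more can be done
```

The job is handed in: the last camera check showed the valve shut, the pin about 40 mm out with its black ring clear of the collar, and the plunger back up; the hand-in did not return a verdict.

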